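# Hold a sensor bracket against both datum fences of the alignment nest

## Task

Pick up the bracket with the flat upright web, set its foot flat on the narrow raised pedestal of the alignment nest, and press it into the corner so that it touches both fences at once, its long edge along the longer fence. Finish while still gripping it and pressing it against both fences; do not let go. Leave the other bracket, the one with the round post, where it is, and do not knock over or shift the dropper bottle or the timer.

Things in the scene. Friction and masses are not known exactly. Their poses are not given: they have to be found in the camera images.
- bracket: the bracket to be seated, machined aluminium, about 0.18 kg, upright on the table: flat foot 72 (its x) x 46 (y) x 12 mm high with two screw holes; on its middle a flat upright web 40 (x) x 14 (y) mm, from 12 to 63 mm height, gripped across its 14 mm. Origin: centre of the foot's underside; z up. The same turned by half a turn.
- post_bracket: the other bracket, to be left alone: the same aluminium 72 x 46 x 12 mm foot, but with a round post 22 mm thick, 60 mm high in all, instead of the web. Origin: centre of the underside; z up.
- nest: alignment nest, fixed: dark base plate 94 (x) x 84 (y) x 10 mm, in its middle an aluminium pedestal 50 (x) x 30 (y) mm, flat top 70 mm above the table (the foot overhangs it all round), and two fences forming a corner on the +x and +y sides. Origin: centre of the underside, at table height; z up. A bracket in the corner is centred over it, x along the nest's x (either way round).
- seat (a point): point at the middle of the pedestal's flat top, 70 mm above the table and exactly above the nest's origin: where the centre of the bracket's underside lies when it is in the corner. Axes as the nest's.
- fence_back: the shorter fence, rigid steel plate 10 (x) x 40 (y) x 45 mm high, part of the nest, rising 14 mm above the pedestal top. Its inner face looks to the nest's -x, 36 mm from the nest's axis, and stops a short (46 mm) end of the foot. Origin: centre of its underside, 39 mm above the table, at nest x +41, y -4 mm.
- fence_side: the longer fence, rigid steel plate 62 (x) x 10 (y) x 45 mm high, part of the nest, rising 14 mm above the pedestal top. Its inner face looks to the nest's -y, 23 mm from the nest's axis, and stops a long (72 mm) edge of the foot. Origin: centre of its underside, 39 mm above the table, at nest x -2, y +28 mm.
- dropper_bottle: small dropper bottle, 34 mm wide, 104 mm tall, standing by the right end; a bystander. Origin: centre of its underside.
- timer: white lab timer, 23 x 58 x 60 mm, standing on the table at the left; a bystander. Origin: centre of its underside.
Mind the look-alikes: they are no part of the job. What is shaped like the bracket but orange is not meant.

How it is judged:
By the outcome, as a careful person would: the job done as asked, in the order asked, and still so for the second after the job is handed in, while the arm keeps its last pose, push and grip.
It also fails if it takes over 61 s, if anything falls off the work surface, if the arm or the gripper's body presses on something with over 40 N, if the wrist force passes 120 N, or if a joint passes its speed limit or range.

## Robot

A 7-joint arm with a two-finger parallel gripper is mounted at the origin on a cart in front of the work surface, level with it; the furniture and walls round the work are solid. World frame = base frame: x ahead of the robot, y to its left, z up, the work surface at z = 0. Lengths are in m, angles in rad, forces in N, time in s.
With the tool pointing down it reaches from about 0.425 to 0.95 m from the base axis. Payload 16.7 kg.
Tool frame: the origin (TCP) lies midway between the tips of the shut fingers; the grasp point (between the pads) lies behind it (arm.grip_depth is the z of the grasp point in the tool frame, in m); z points along the fingers, y is the line along which they close (so a half turn about z gives the same grasp; the last joint's range is limited). The gripper opens to 94 mm and grips with 3 to 60 N. Pads are 16 mm wide; open, the fingers measure 119 mm over their backs; the gripper's body (75 mm by 177 mm) begins 78 mm behind the grasp point.
Start: joints at [-1.363, 0.426, 0.074, 1.606, -0.034, 1.111, -0.067], TCP at [0.236, 0.632, 0.205] pointing down, gripper open.
Joint ranges: [-2.85, 2.85], [-0.5, 2.14], [-1.23, 1.37], [0.21, 2.46], [-1.02, 4.16], [0.16, 2.05], [-2.73, 2.73]. Speed limits (rad/s): [1.89, 1.89, 2.39, 2.39, 3.01, 3.01, 3.01].

## Interface

Orientations are given as [roll, pitch, yaw] about the fixed x, y, z axes, in that order (R = Rz(yaw) Ry(pitch) Rx(roll)).
In Python, from workcell import arm gives the robot as it stands.
- The arm moves only by the tool arm_command, never from a script. Its arguments are lists of equal length, an entry for each row: "twist": the turn, a rotation vector about the tool's x, y, z in rad, a list of three; "linear": the shift along the tool's x, y, z in cm, a list of three; "fingers": the closure, from 0 (fully open) to 1 (shut). In form: {"twist": [[rx, ry, rz], ...], "linear": [[dx, dy, dz], ...], "fingers": [fingers, ...]}. A call has 1 to 20 rows; each row is the pose to reach, as a shift and turn from the pose commanded when the call began, along the tool's axes at that moment; what a row does not reach only later rows make up. A row lasts 1/10 s, in which the tool goes at most 50 mm and 8.59 degrees, less where a joint would pass 70% of its speed; a pose out of reach is approached as far as the arm can. A call with a gripper value outside its range is refused whole. The fingers move at their own pace and stop on an object; "squeeze" is the grip in N (left out, the last holds). Time passes only in rows, so rows that repeat a pose let the fingers close. It gives the time, the measured TCP pose, the force, the opening and the grip force at its end, in the units of the state.
- arm.state(): the state, without advancing time (a new reading comes with each control period).
- arm.camera(name): name is "scene" or "top"; returns a dict with "frame" (480x640x3 uint8, red, green, blue), "range_z" (480x640 float32, m along the optical axis (not along the pixel's ray), 0 where there is no reading), "intrinsics" (3x3 intrinsics, pixels), "world_to_cam" (4x4, takes a point from world to camera coordinates). Camera axes: x right, y up, looking along -z (the intrinsics and any distortion apply to the point x, -y, -z); pixel columns grow to the right and rows downward; lengths in m; the calibration is good to about 2 mm. A picture is of the moment at which its call begins.
- arm.sign_off(): hands the job in; it is judged then, once.
The state is a dict: "t": time; "qpos": joint angles; "dq": joint speeds; "joint_efforts": joint torques, N m; "position": TCP position; "tcp_rot": TCP orientation; "ft_force": force on the tool from outside, world axes, zero at the start; "torque": the same for the moment, N m; "gripper_width": finger opening in m; "grip_force": force on a finger pad.
Only numpy, scipy, OpenCV 4.12 (cv2) and the standard library are available. Lean on these libraries where they do the work, as an engineer would, in place of code of your own. Each camera call takes 0.05 s, during which the arm holds its last target. There are 200 camera calls.

## Working session

There is one attempt and no reset: what is moved stays moved. The work goes in short steps, Python scripts to look and compute and a tool call to move; the robot and the scene stay as the last step left them, time stands still between calls to the robot, and variables do not carry over. Pictures are saved under pics/ and viewed, at most 10 in all, crops included, and the job is handed in when it is done.

Besides the shell and the picture viewer there is one more tool, called after "Emit:" by a JSON object that holds its "op" and its "data". arm_command: Moves the arm, as the interface text tells. Its arguments: {"type":"object","properties":{"twist":{"type":"array"},"linear":{"type":"array"},"fingers":{"type":"array"},"squeeze":{"type":"number"}},"required":["twist","linear","fingers"]}

```bash
ls; mkdir -p pics; python3 - <<'E'
from workcell import arm
import cv2,numpy as np
s=arm.state(); print({k:np.round(v,3).tolist() for k,v in s.items()}, arm.grip_depth)
for n in("scene","top"):
    c=arm.camera(n); cv2.imwrite(f"pics/{n}0.png",c["frame"][:,:,::-1]); np.savez(f"{n}0.npz",**c)
    print(n,c["intrinsics"],c["world_to_cam"].round(4), [k for k in c])
E
```

```text
pics
{'t': 0.0, 'qpos': [-1.363, 0.427, 0.074, 1.607, -0.034, 1.111, -0.067], 'dq': [-0.001, -0.002, -0.002, 0.001, -0.003, -0.001, -0.0], 'joint_efforts': [-0.0, -93.581, 3.666, -45.418, -0.049, 0.02, 0.0], 'position': [0.236, 0.632, 0.205], 'tcp_rot': [-3.14, 0.0, 2.785], 'ft_force': [0.343, 0.305, 0.562], 'torque': [0.048, -0.006, -0.011], 'grip_force': 0.0, 'gripper_width': 0.094} -0.0188
scene [[533.09326665   0.         328.62051851]
 [  0.         533.09326665 245.23686085]
 [  0.           0.           1.        ]] [[ 0.6786 -0.7345 -0.0054 -0.2757]
 [ 0.4406  0.4011  0.8031 -0.4189]
 [-0.5877 -0.5473  0.5959 -0.8293]
 [ 0.      0.      0.      1.    ]] ['frame', 'range_z', 'intrinsics', 'world_to_cam']
top [[450.95170738   0.         315.19638545]
 [  0.         450.95170738 244.170571  ]
 [  0.           0.           1.        ]] [[ 3.000e-04 -9.998e-01 -1.800e-02  2.299e-01]
 [ 9.878e-01 -2.500e-03  1.555e-01 -6.267e-01]
 [-1.555e-01 -1.780e-02  9.877e-01 -9.216e-01]
 [ 0.000e+00  0.000e+00  0.000e+00  1.000e+00]] ['frame', 'range_z', 'intrinsics', 'world_to_cam']
```

View pics/scene0.png

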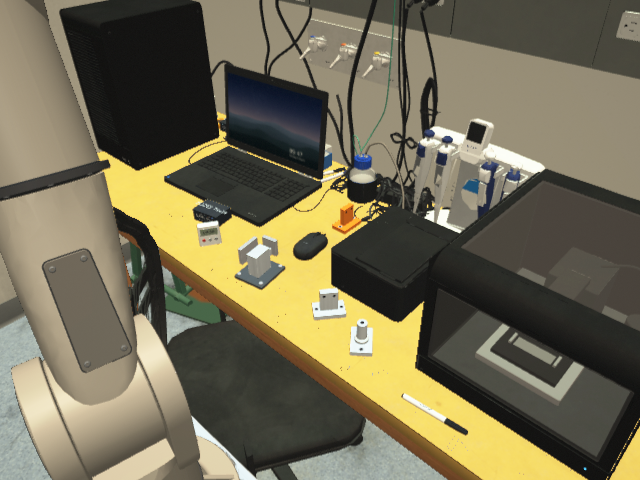

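View pics/top0.png

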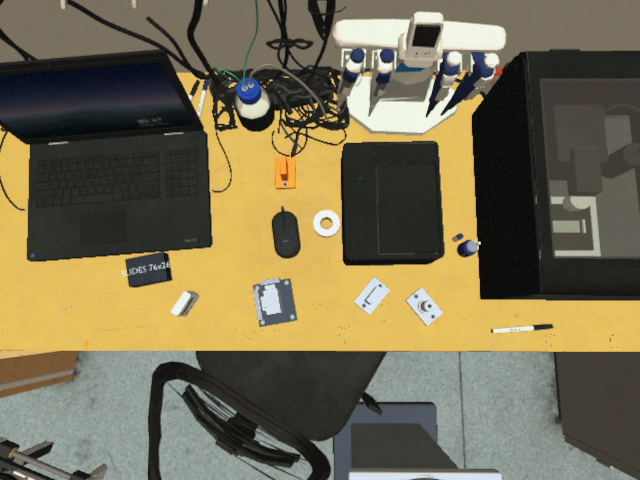

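The top view shows the web bracket at about (372,296) and the post bracket at (424,306). The nest is at (275,302), the timer at (184,304), the bottle at (467,245) and the orange look-alike at (286,173). The scene view agrees: bracket (328,304), nest (259,263) with its fences on the far and left sides.

```bash
cat > h.py <<'E'
import numpy as np,cv2
def cloud(c):
    K,W,z=c["intrinsics"],c["world_to_cam"],c["range_z"]
    v,u=np.mgrid[:480,:640]
    p=np.stack([(u-K[0,2])/K[0,0]*z,-(v-K[1,2])/K[1,1]*z,-z],-1)
    return (p-W[:3,3])@W[:3,:3]
def ray(c,uv,h):
    K,W=c["intrinsics"],c["world_to_cam"]; uv=np.atleast_2d(uv).astype(float)
    d=np.c_[(uv[:,0]-K[0,2])/K[0,0],-(uv[:,1]-K[1,2])/K[1,1],-np.ones(len(uv))]@W[:3,:3]
    o=-W[:3,:3].T@W[:3,3]; return o+d*((h-o[2])/d[:,2])[:,None]
def proj(c,p):
    q=np.atleast_2d(p)@c["world_to_cam"][:3,:3].T+c["world_to_cam"][:3,3]; K=c["intrinsics"]
    return np.c_[K[0,2]-K[0,0]*q[:,0]/q[:,2],K[1,2]+K[1,1]*q[:,1]/q[:,2]]
def rect(p):
    (c,s,a)=cv2.minAreaRect((p[:,:2]*1000).astype(np.float32)); return np.round(c,1),np.round(s,1),round(a,1),len(p)
E
python3 - <<'E'
from h import *
out=[]
for n in("top","scene"):
    c=dict(np.load(n+"0.npz")); P=cloud(c); F=c["frame"].astype(int)
    ctr={"bracket":ray(c,{"top":(372,296),"scene":(328,304)}[n],.02)[0],"post":ray(c,{"top":(424,306),"scene":(361,340)}[n],.02)[0],"nest":ray(c,{"top":(275,302),"scene":(259,265)}[n],.04)[0]}
    for k,o in ctr.items():
        near=(np.hypot(P[...,0]-o[0],P[...,1]-o[1])<.075)&(c["range_z"]>0)
        print(n,k,o.round(3),np.histogram(P[near][:,2],np.arange(-.01,.1,.01))[0])
        for lo,hi in ((.006,.018),(.05,.068),(.066,.076),(.078,.09)):
            m=near&(P[...,2]>lo)&(P[...,2]<hi)
            if k!="nest": m&=(F.max(-1)-F.min(-1)<60)
            m=m.astype(np.uint8); 
            nn,lab,st,_=cv2.connectedComponentsWithStats(m)
            for i in range(1,nn):
                if st[i,4]>25: q=P[lab==i]; print("  ",lo,hi,rect(q),q[:,2].mean().round(4))
t=dict(np.load("top0.npz"))["frame"][:,:,::-1]; s=dict(np.load("scene0.npz"))["frame"][:,:,::-1]
a=cv2.resize(t[265:335,240:450],None,fx=3.8,fy=3.8,interpolation=2); b=cv2.resize(s[225:365,200:390],None,fx=2.3,fy=2.3,interpolation=2)
im=np.zeros((a.shape[0]+b.shape[0],800,3),np.uint8); im[:a.shape[0],:a.shape[1]]=a[:,:800]; im[a.shape[0]:,:b.shape[1]]=b
cv2.imwrite("pics/crop1.png",im); print(im.shape)
E
```

```text
top bracket [0.517 0.106 0.02 ] [1069 1844  501   20   21   26   18  152   10   17]
   0.006 0.018 (array([518.4, 105.7]), array([45.3, 72.1]), 50.1, 523) 0.0125
   0.05 0.068 (array([518.3, 105.2]), array([14.4, 40.4]), 50.6, 138) 0.0627
top post [ 0.495 -0.007  0.02 ] [1042 1940  506   37   10   11   37   59    0    0]
   0.006 0.018 (array([495. ,  -8.4]), array([71.5, 46.3]), 38.6, 539) 0.0124
   0.05 0.068 (array([495.1,  -8.1]), array([20.7, 21.1]), 29.2, 96) 0.0603
top nest [0.503 0.315 0.04 ] [ 758 1427  539   11   11   24   89  211  240  250]
   0.006 0.018 (array([503.7, 318.9]), array([94. , 83.5]), 10.2, 784) 0.0107
   0.006 0.018 (array([533.5, 352.7]), array([32.1, 17.7]), 49.7, 71) 0.0115
   0.05 0.068 (array([533.6, 324.9]), array([11.4, 27. ]), 11.3, 61) 0.0597
   0.05 0.068 (array([500.3, 338.9]), array([52.6,  7.2]), 9.8, 67) 0.0598
   0.066 0.076 (array([503.6, 319.2]), array([50. , 30.1]), 9.9, 350) 0.0706
   0.078 0.09 (array([544.4, 322.2]), array([10. , 39.3]), 10.9, 96) 0.0844
   0.078 0.09 (array([496.8, 346.4]), array([62.2, 10.2]), 9.9, 159) 0.0842
scene b
[... 621 characters left out ...]
]
   0.006 0.018 (array([494.1, -10.6]), array([74.2, 45.6]), 37.6, 430) 0.0122
   0.05 0.068 (array([493.7, -10.3]), array([25. , 18.5]), 40.8, 97) 0.0587
scene nest [0.494 0.305 0.04 ] [479 900 317  76  80 128 132 271 212 140]
   0.006 0.018 (array([503.3, 317.2]), array([98.9, 86.9]), 10.0, 593) 0.0104
   0.05 0.068 (array([509.1, 322.6]), array([86.7, 51.6]), 3.5, 292) 0.06
   0.066 0.076 (array([498.1, 323.1]), array([62.2, 47.1]), 5.3, 260) 0.0701
   0.066 0.076 (array([540.3, 319.3]), array([13.3, 41.5]), 22.6, 50) 0.0708
   0.078 0.09 (array([544.5, 321.7]), array([13.8, 40.1]), 8.4, 66) 0.0826
   0.078 0.09 (array([495.8, 344.1]), array([63.1, 14. ]), 10.8, 105) 0.0826
(588, 800, 3)
```

View pics/crop1.png

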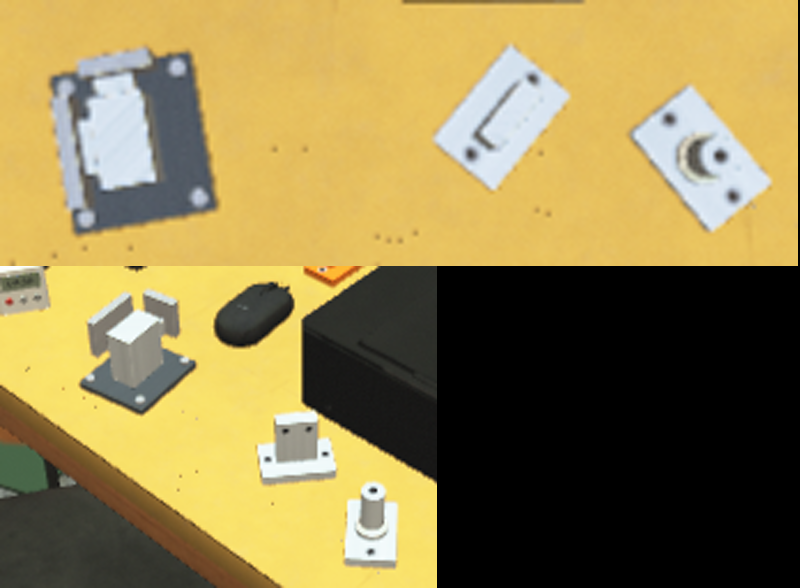

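The crop shows the nest's fences on the far (+x) and left (+y) sides. The bracket's web runs along about -40°, and the post bracket is clear of it. The black box lies close ahead of the bracket, so I'll check its height.

```bash
python3 - <<'E'
from h import *
c=dict(np.load("top0.npz")); P=cloud(c); ok=c["range_z"]>0
for n,(u0,u1,v0,v1) in dict(box=(345,438,145,262),timer=(165,205,285,325),bottle=(455,482,230,260)).items():
    q=P[v0:v1,u0:u1][ok[v0:v1,u0:u1]]; q=q[q[:,2]>.03]; print(n,np.percentile(q,[2,50,98],axis=0).round(3).tolist())
E
cat >> h.py <<'E'
from scipy.spatial.transform import Rotation as R
def go(p,yaw,s):  # shift (cm) and twist, in the tool's axes now
    A=R.from_euler("xyz",s["tcp_rot"]); B=R.from_euler("xyz",[np.pi,0,np.radians(yaw)])
    return A.inv().apply(np.array(p)-s["position"])*100, (A.inv()*B).as_rotvec()
E
python3 -c "
from h import *;from workcell import arm
s=arm.state()
for a in ([.518,.105,.17],140),([.518,.105,.02],140),([.518,.105,.13],140): print(*go(*a,s))"
```

```text
box [[0.588, -0.018, 0.087], [0.702, 0.073, 0.11], [0.823, 0.164, 0.114]]
timer [[0.476, 0.492, 0.034], [0.499, 0.509, 0.059], [0.525, 0.528, 0.064]]
bottle [[0.605, -0.134, 0.031], [0.62, -0.098, 0.049], [0.65, -0.08, 0.104]]
[-44.86970259 -39.52433138   3.53302165] [-1.11694515e-03  2.64853428e-04  3.41310572e-01]
[-44.86863801 -39.50722918  18.53301186] [-1.11694515e-03  2.64853428e-04  3.41310572e-01]
[-44.8694187  -39.51977079   7.53301904] [-1.11694515e-03  2.64853428e-04  3.41310572e-01]
```

Emit:
{"op": "arm_command", "data": {"twist": [[0,0,0.02],[0,0,0.05],[0,0,0.09],[0,0,0.13],[0,0,0.17],[0,0,0.2],[0,0,0.23],[0,0,0.26],[0,0,0.28],[0,0,0.3],[0,0,0.32],[0,0,0.335],[0,0,0.341],[0,0,0.341],[0,0,0.341],[0,0,0.341],[0,0,0.341],[0,0,0.341]], "linear": [[-1,-0.9,0],[-3,-2.7,0],[-6,-5.3,0],[-9.5,-8.4,0],[-13,-11.5,0],[-16.5,-14.6,0],[-20,-17.7,0],[-23.5,-20.8,0],[-27,-23.9,0],[-30.5,-27,0],[-34,-30,0.5],[-37.5,-33,1],[-40.5,-35.7,2],[-43,-37.8,3],[-44.4,-39,3.5],[-44.87,-39.52,3.5],[-44.87,-39.52,3.5],[-44.87,-39.52,3.5]], "fingers": [0,0,0,0,0,0,0,0,0,0,0,0,0,0,0,0,0,0]}}

```text
t: 1.9
position: [0.5177, 0.1062, 0.1707]
tcp_rot: [3.141, -0.0, 2.444]
ft_force: [0.4, -0.2, 0.3]
gripper_width: 0.0943
grip_force: 0.0
```

Emit:
{"op": "arm_command", "data": {"twist": [[0,0,0],[0,0,0],[0,0,0],[0,0,0],[0,0,0],[0,0,0],[0,0,0],[0,0,0],[0,0,0],[0,0,0],[0,0,0]], "linear": [[0,0,1],[0,0,3],[0,0,5.5],[0,0,8],[0,0,10.5],[0,0,12],[0,0,13.2],[0,0,14],[0,0,14.3],[0,0,14.3],[0,0,14.3]], "fingers": [0,0,0,0,0,0,0,0,0,0,0]}}

```text
t: 3.0
position: [0.5185, 0.1055, 0.028]
tcp_rot: [3.141, 0.0, 2.444]
ft_force: [0.3, 0.1, 0.7]
gripper_width: 0.0938
grip_force: 0.0
```

```bash
python3 - <<'E'
from h import *;from workcell import arm
s=arm.state();print({k:np.round(s[k],4).tolist() for k in("position","tcp_rot","ft_force")})
c=arm.camera("scene"); cv2.imwrite("pics/grasp.png",cv2.resize(c["frame"][200:380,220:460,::-1],None,fx=3.3,fy=3.3,interpolation=2))
E
```

```text
{'position': [0.5185, 0.1055, 0.028], 'tcp_rot': [3.1408, 0.0003, 2.4437], 'ft_force': [0.2789, 0.0818, 0.7017]}
```

View pics/grasp.png

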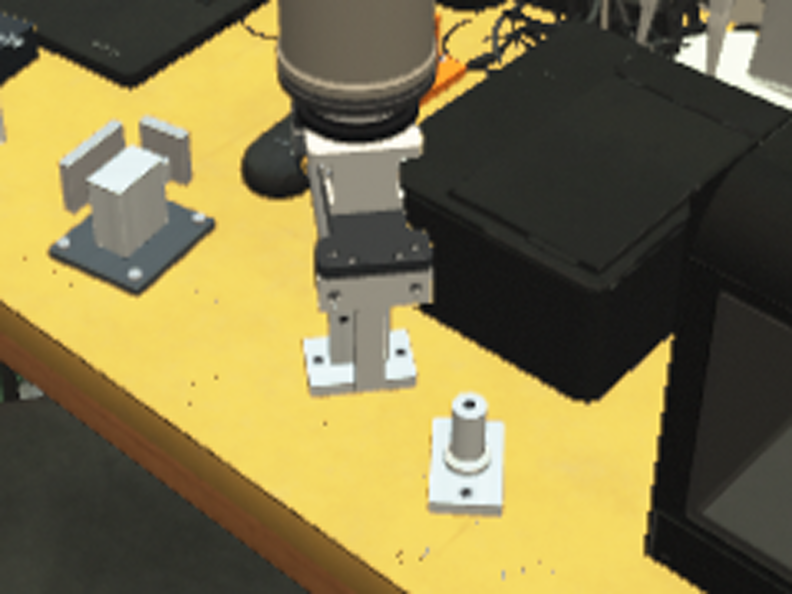

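The picture shows the fingers straddling the web (crop px about (360,350)) and the body clear of the box. I'll close the gripper.

Emit:
{"op": "arm_command", "data": {"twist": [[0,0,0],[0,0,0],[0,0,0],[0,0,0],[0,0,0],[0,0,0],[0,0,0],[0,0,0],[0,0,0],[0,0,0],[0,0,0],[0,0,0],[0,0,0],[0,0,0]], "linear": [[0,0,0],[0,0,0],[0,0,0],[0,0,0],[0,0,0],[0,0,0],[0,0,0],[0,0,0],[0,0,0],[0,0,0],[0,0,0],[0,0,0],[0,0,0],[0,0,0]], "fingers": [0.2,0.4,0.6,0.7,0.75,0.8,0.85,0.9,1,1,1,1,1,1], "squeeze": 45}}

```text
t: 4.45
position: [0.5182, 0.1054, 0.0275]
tcp_rot: [-3.142, 0.0, 2.444]
ft_force: [0.5, 0.4, -0.8]
gripper_width: 0.0137
grip_force: 45.0
```

Emit:
{"op": "arm_command", "data": {"twist": [[0,0,0],[0,0,0],[0,0,0],[0,0,0],[0,0,0],[0,0,0],[0,0,0],[0,0,0],[0,0,0],[0,0,0]], "linear": [[0,0,-0.5],[0,0,-1.5],[0,0,-3.5],[0,0,-6],[0,0,-8.5],[0,0,-10.5],[0,0,-11.6],[0,0,-12],[0,0,-12],[0,0,-12]], "fingers": [1,1,1,1,1,1,1,1,1,1]}}

```text
t: 5.45
position: [0.5177, 0.1053, 0.1467]
tcp_rot: [-3.14, -0.001, 2.444]
ft_force: [-0.3, -0.9, -0.6]
gripper_width: 0.0137
grip_force: 45.0
```

```bash
python3 - <<'E'
from h import *;from workcell import arm
s=arm.state();print({k:np.round(s[k],4).tolist() for k in("t","position","tcp_rot","ft_force","gripper_width")})
for z in(.147,.105): print(*go([.4996,.3133,z],190.1,s))
E
```

```text
{'t': 5.45, 'position': [0.5177, 0.1053, 0.1467], 'tcp_rot': [-3.1405, -0.0005, 2.4438], 'ft_force': [-0.3306, -0.9158, -0.646], 'gripper_width': 0.0137}
[14.74865276 14.7791499  -0.03732819] [-8.06477873e-04 -9.58732055e-04 -8.74043368e-01]
[14.74650796 14.78377254  4.16266872] [-8.06477873e-04 -9.58732055e-04 -8.74043368e-01]
```

Emit:
{"op": "arm_command", "data": {"twist": [[0,0,-0.02],[0,0,-0.08],[0,0,-0.17],[0,0,-0.27],[0,0,-0.37],[0,0,-0.47],[0,0,-0.57],[0,0,-0.67],[0,0,-0.76],[0,0,-0.83],[0,0,-0.865],[0,0,-0.874],[0,0,-0.874],[0,0,-0.874],[0,0,-0.874]], "linear": [[0.4,0.4,0],[1.2,1.2,0],[2.7,2.7,0],[4.4,4.4,0],[6.2,6.2,0],[8,8,0],[9.7,9.7,0],[11.4,11.4,0],[12.9,12.9,0],[14,14,0],[14.6,14.6,0],[14.75,14.78,0],[14.75,14.78,0],[14.75,14.78,0],[14.75,14.78,0]], "fingers": [1,1,1,1,1,1,1,1,1,1,1,1,1,1,1]}}

```text
t: 6.95
position: [0.5003, 0.3126, 0.1475]
tcp_rot: [-3.141, -0.0, -2.967]
ft_force: [-0.2, 0.3, -1.7]
gripper_width: 0.0135
grip_force: 45.0
```

```bash
python3 - <<'E'
from h import *;from workcell import arm
s=arm.state();print({k:np.round(s[k],4).tolist() for k in("t","position","tcp_rot","ft_force","gripper_width")})
c=arm.camera("scene"); cv2.imwrite("pics/hover.png",cv2.resize(c["frame"][160:320,170:370,::-1],None,fx=3.7,fy=3.7,interpolation=2))
P=cloud(c); p=s["position"]; F=c["frame"].astype(int)
for lo,hi in((.110,.124),):
    m=(np.hypot(P[...,0]-p[0],P[...,1]-p[1])<.06)&(P[...,2]>p[2]-.0275-.004)&(P[...,2]<p[2]-.0275+.015)
    q=P[m]; print(rect(q), np.percentile(q[:,2],[1,5,50,95,99]).round(4))
n=np.radians(10.1); d=p[:2]-np.array([.5036,.3191]); print("tcp in nest mm",1000*np.array([d@[np.cos(n),np.sin(n)],d@[-np.sin(n),np.cos(n)]]))
E
```

```text
{'t': 6.95, 'position': [0.5003, 0.3126, 0.1475], 'tcp_rot': [-3.1414, -0.0, -2.9671], 'ft_force': [-0.2438, 0.3046, -1.7044], 'gripper_width': 0.0135}
(array([499.4, 309.5]), array([75.3, 48.6]), 9.6, 363) [0.1211 0.1223 0.131  0.1341 0.1347]
tcp in nest mm [-4.3681178  -5.80044062]
```

View pics/hover.png

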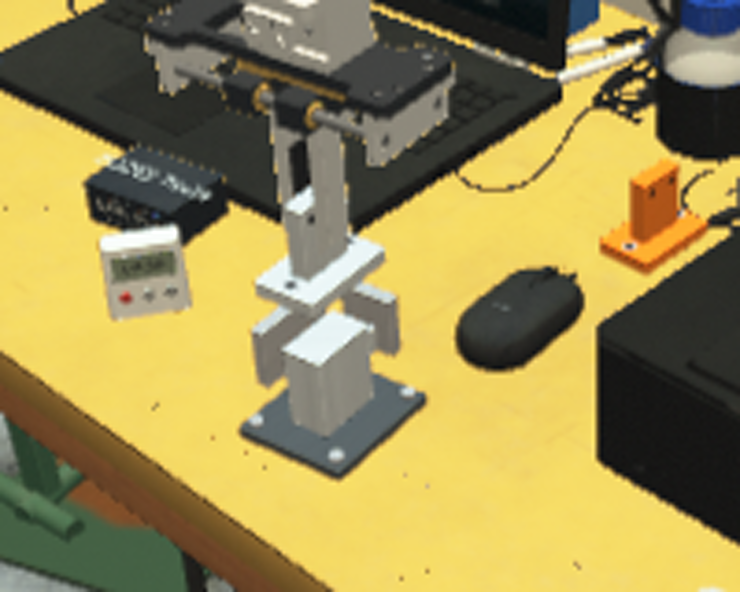

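Emit:
{"op": "arm_command", "data": {"twist": [[0,0,0],[0,0,0],[0,0,0],[0,0,0],[0,0,0],[0,0,0],[0,0,0],[0,0,0],[0,0,0],[0,0,0]], "linear": [[0.05,0,0.5],[0.1,0,1.2],[0.1,0,2],[0.1,0,2.8],[0.1,0,3.5],[0.1,0,4],[0.1,0,4.2],[0.1,0,4.3],[0.1,0,4.3],[0.1,0,4.3]], "fingers": [1,1,1,1,1,1,1,1,1,1]}}

```text
t: 8.0
position: [0.4993, 0.3134, 0.1047]
tcp_rot: [3.141, 0.0, -2.966]
ft_force: [-0.3, 0.6, -1.4]
gripper_width: 0.0138
grip_force: 45.0
```

Emit:
{"op": "arm_command", "data": {"twist": [[0,0,0],[0,0,0],[0,0,0],[0,0,0],[0,0,0],[0,0,0],[0,0,0],[0,0,0]], "linear": [[0,0,0.2],[0,0,0.4],[0,0,0.5],[0,0,0.6],[0,0,0.65],[0,0,0.7],[0,0,0.7],[0,0,0.7]], "fingers": [1,1,1,1,1,1,1,1]}}

```text
t: 8.8
position: [0.4991, 0.3133, 0.0975]
tcp_rot: [-3.142, -0.0, -2.965]
ft_force: [0.4, -0.4, -0.8]
gripper_width: 0.014
grip_force: 45.0
```

Emit:
{"op": "arm_command", "data": {"twist": [[0,0,0],[0,0,0],[0,0,0],[0,0,0]], "linear": [[0,0,0.05],[0,0,0.1],[0,0,0.15],[0,0,0.15]], "fingers": [1,1,1,1]}}

```text
t: 9.2
position: [0.4992, 0.3133, 0.0974]
tcp_rot: [3.141, 0.0, -2.966]
ft_force: [-8.2, -5.4, 25.2]
gripper_width: 0.0141
grip_force: 45.0
```

Emit:
{"op": "arm_command", "data": {"twist": [[0,0,0],[0,0,0],[0,0,0],[0,0,0],[0,0,0],[0,0,0],[0,0,0]], "linear": [[0,0,-0.1],[-0.1,0.1,-0.1],[-0.2,0.2,-0.1],[-0.3,0.3,-0.1],[-0.35,0.35,-0.1],[-0.4,0.4,-0.1],[-0.4,0.4,-0.1]], "fingers": [1,1,1,1,1,1,1]}}

```text
t: 9.9
position: [0.5025, 0.3175, 0.0975]
tcp_rot: [-3.141, -0.0, -2.966]
ft_force: [-3.7, -4.2, 11.5]
gripper_width: 0.0142
grip_force: 45.0
```

```bash
cat >> h.py <<'E'
def rep(s):
    n=np.radians(10.1); M=np.array([[np.cos(n),np.sin(n)],[-np.sin(n),np.cos(n)]])
    print("nest mm",(1000*M@(np.array(s["position"][:2])-[.5036,.3191])).round(2),"z",round(s["position"][2],4),"F nest",(M@s["ft_force"][:2]).round(1),round(s["ft_force"][2],1),"T",np.round(s["torque"],2),"rpy",np.round(s["tcp_rot"],4),"t",s["t"])
E
python3 -c "
from h import *;from workcell import arm
rep(arm.state())"
```

```text
nest mm [-1.35 -1.34] z 0.0975 F nest [-4.4 -3.5] 11.5 T [-1.1   0.88 -0.05] rpy [-3.1413e+00 -1.0000e-04 -2.9658e+00] t 9.9
```

Emit:
{"op": "arm_command", "data": {"twist": [[0,0,0],[0,0,0],[0,0,0],[0,0,0]], "linear": [[0,0.05,0],[0,0.1,0],[0,0.15,0],[0,0.15,0]], "fingers": [1,1,1,1]}}

```text
t: 10.3
position: [0.5027, 0.3188, 0.0975]
tcp_rot: [-3.141, 0.001, -2.966]
ft_force: [-0.7, -4.9, 10.2]
gripper_width: 0.0136
grip_force: 45.0
```

```bash
python3 -c "
from h import *;from workcell import arm
rep(arm.state())"
```

```text
nest mm [-0.91 -0.12] z 0.0975 F nest [-1.6 -4.7] 10.2 T [-1.2   0.27  0.03] rpy [-3.1411e+00  6.0000e-04 -2.9660e+00] t 10.3
```

Emit:
{"op": "arm_command", "data": {"twist": [[0,0,0],[0,0,0],[0,0,0],[0,0,0]], "linear": [[0,0.05,0],[0,0.1,0],[0,0.15,0],[0,0.15,0]], "fingers": [1,1,1,1]}}

```text
t: 10.7
position: [0.5027, 0.3195, 0.0975]
tcp_rot: [-3.14, 0.001, -2.967]
ft_force: [-0.2, -8.8, 11.5]
gripper_width: 0.0136
grip_force: 45.0
```

```bash
python3 -c "
from h import *;from workcell import arm
rep(arm.state())"
```

```text
nest mm [-0.8   0.58] z 0.0975 F nest [-1.8 -8.7] 11.5 T [-2.13  0.02  0.07] rpy [-3.1403e+00  6.0000e-04 -2.9666e+00] t 10.7
```

Emit:
{"op": "arm_command", "data": {"twist": [[0,0,0],[0,0,0],[0,0,0],[0,0,0]], "linear": [[-0.05,0,0],[-0.1,0,0],[-0.15,0,0],[-0.15,0,0]], "fingers": [1,1,1,1]}}

```text
t: 11.1
position: [0.5029, 0.3195, 0.0975]
tcp_rot: [-3.14, -0.002, -2.966]
ft_force: [-8.0, -11.2, 20.4]
gripper_width: 0.014
grip_force: 45.0
```

```bash
python3 -c "
from h import *;from workcell import arm
rep(arm.state())"
```

```text
nest mm [-0.62  0.53] z 0.0975 F nest [-9.8 -9.7] 20.4 T [-2.71  2.09  0.07] rpy [-3.1399e+00 -1.9000e-03 -2.9663e+00] t 11.1
```

Emit:
{"op": "arm_command", "data": {"twist": [[0,0,0],[0,0,0],[0,0,0],[0,0,0]], "linear": [[0,0,-0.04],[0,0,-0.08],[0,0,-0.08],[0,0,-0.08]], "fingers": [1,1,1,1]}}

```text
t: 11.5
position: [0.5028, 0.3196, 0.0976]
tcp_rot: [-3.14, -0.002, -2.966]
ft_force: [-5.1, -7.5, 6.4]
gripper_width: 0.0138
grip_force: 45.0
```

```bash
python3 -c "
from h import *;from workcell import arm
rep(arm.state())"
```

```text
nest mm [-0.67  0.6 ] z 0.0976 F nest [-6.3 -6.5] 6.4 T [-2.07  0.98  0.07] rpy [-3.1397e+00 -1.9000e-03 -2.9661e+00] t 11.5
```

Emit:
{"op": "arm_command", "data": {"twist": [[0,0,0],[0,0,0],[0,0,0],[0,0,0],[0,0,0]], "linear": [[-0.05,0.05,0],[-0.1,0.08,0],[-0.12,0.08,0],[-0.12,0.08,0],[-0.12,0.08,0]], "fingers": [1,1,1,1,1]}}

```text
t: 12.0
position: [0.5031, 0.3196, 0.0976]
tcp_rot: [-3.139, -0.004, -2.966]
ft_force: [-9.8, -13.2, 15.2]
gripper_width: 0.0136
grip_force: 45.0
```

```bash
python3 - <<'E'
from h import *;from workcell import arm
s=arm.state(); rep(s)
ims=[]
for n in("scene","top"):
    c=arm.camera(n); P=cloud(c); np.savez(n+"1.npz",**c)
    u,v=proj(c,[.503,.319,.08])[0].astype(int)
    ims.append(cv2.resize(c["frame"][v-40:v+40,u-27:u+27,::-1],None,fx=7,fy=7,interpolation=2))
    p=s["position"]
    for lo,hi in((.077,.0815),(.0825,.088)):
        m=(np.hypot(P[...,0]-.5036,P[...,1]-.319)<.06)&(P[...,2]>lo)&(P[...,2]<hi); print(n,lo,rect(P[m]))
cv2.imwrite("pics/seat.png",np.hstack(ims))
rep(arm.state())
E
```

```text
nest mm [-0.36  0.59] z 0.0976 F nest [-12.  -11.3] 15.2 T [-3.3   2.46  0.1 ] rpy [-3.1386 -0.0038 -2.9665] t 12.0
scene 0.077 (array([506.9, 321.5]), array([86.1, 59.5]), 6.5, 143)
scene 0.0825 (array([506.5, 322.9]), array([83.5, 57.5]), 8.7, 193)
top 0.077 (array([0., 0.]), array([0., 0.]), 0.0, 0)
top 0.0825 (array([0., 0.]), array([0., 0.]), 0.0, 0)
nest mm [-0.34  0.61] z 0.0976 F nest [-11.6 -11.5] 15.0 T [-3.41  2.49  0.02] rpy [-3.1386 -0.0037 -2.9664] t 12.1
```

View pics/seat.png

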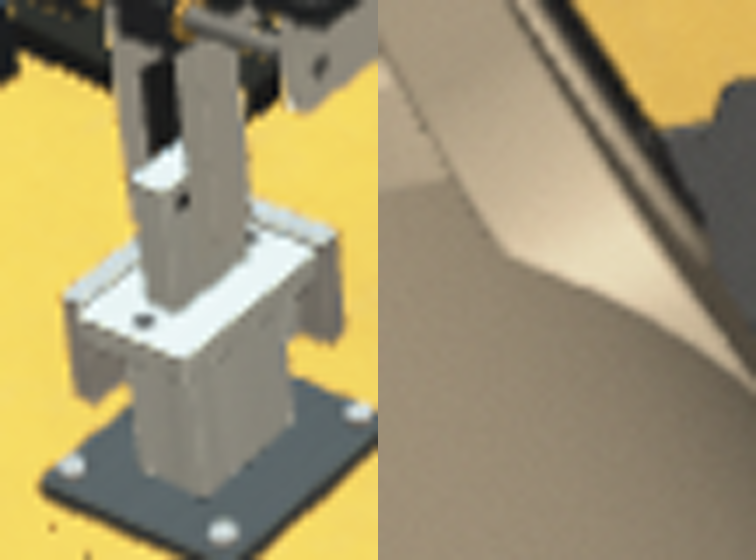

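The scene crop shows the foot seated level on the pedestal, flush against both fences; the arm hides it from the top camera. To tell real back-fence contact from friction, I'll cut the down force, take out the small tool tilt and push a little more.

Emit:
{"op": "arm_command", "data": {"twist": [[0,0,0],[-0.002,-0.002,0],[-0.003,-0.004,0],[-0.003,-0.004,0],[-0.003,-0.004,0],[-0.003,-0.004,0]], "linear": [[0,0,-0.05],[0,0,-0.05],[-0.05,0,-0.05],[-0.1,0,-0.05],[-0.1,0,-0.05],[-0.1,0,-0.05]], "fingers": [1,1,1,1,1,1]}}

```text
t: 12.7
position: [0.5037, 0.3197, 0.0975]
tcp_rot: [-3.141, -0.001, -2.966]
ft_force: [-9.4, -11.8, 9.3]
gripper_width: 0.0138
grip_force: 45.0
```

```bash
python3 -c "
from h import *;from workcell import arm
rep(arm.state())"
```

```text
nest mm [0.2  0.55] z 0.0975 F nest [-11.3 -10. ] 9.3 T [-3.16  2.44  0.02] rpy [-3.1413e+00 -6.0000e-04 -2.9663e+00] t 12.7
```

Emit:
{"op": "arm_command", "data": {"twist": [[0,0,0],[0,0,0],[0,0,0],[0,0,0],[0,0,0]], "linear": [[0,-0.07,-0.04],[-0.05,-0.07,-0.04],[-0.1,-0.07,-0.04],[-0.15,-0.07,-0.04],[-0.15,-0.07,-0.04]], "fingers": [1,1,1,1,1]}}

```text
t: 13.2
position: [0.5038, 0.3197, 0.0976]
tcp_rot: [-3.141, -0.003, -2.966]
ft_force: [-17.0, -10.1, 10.5]
gripper_width: 0.0134
grip_force: 45.0
```

```bash
python3 -c "
from h import *;from workcell import arm
rep(arm.state())"
```

```text
nest mm [0.34 0.54] z 0.0976 F nest [-18.5  -7. ] 10.5 T [-2.74  4.09  0.07] rpy [-3.1414e+00 -3.0000e-03 -2.9655e+00] t 13.2
```

Fx of 18.5 N is well above anything friction can give, so the back fence is carrying it. I'll run the same check on the side fence.

Emit:
{"op": "arm_command", "data": {"twist": [[0,0,0],[0,-0.001,0],[0,-0.002,0],[0,-0.002,0],[0,-0.002,0],[0,-0.002,0]], "linear": [[0.05,0,0],[0.05,0.05,0],[0.05,0.1,0],[0.05,0.15,0],[0.05,0.15,0],[0.05,0.15,0]], "fingers": [1,1,1,1,1,1]}}

```text
t: 13.8
position: [0.5039, 0.3197, 0.0976]
tcp_rot: [-3.14, -0.0, -2.967]
ft_force: [-13.1, -16.5, 11.2]
gripper_width: 0.0138
grip_force: 45.0
```

```bash
python3 -c "
from h import *;from workcell import arm
rep(arm.state())"
```

```text
nest mm [0.38 0.57] z 0.0976 F nest [-15.7 -13.9] 11.2 T [-4.03  3.45  0.03] rpy [-3.1401e+00 -4.0000e-04 -2.9667e+00] t 13.8
```

Emit:
{"op": "arm_command", "data": {"twist": [[0,0,0],[0,0,0],[0,0,0],[0,0,0],[0,0,0],[0,0,0],[0,0,0],[0,0,0]], "linear": [[0,0,0],[0,0,0],[0,0,0],[0,0,0],[0,0,0],[0,0,0],[0,0,0],[0,0,0]], "fingers": [1,1,1,1,1,1,1,1]}}

```text
t: 14.6
position: [0.5038, 0.3197, 0.0976]
tcp_rot: [-3.14, -0.0, -2.967]
ft_force: [-12.3, -16.5, 10.9]
gripper_width: 0.0135
grip_force: 45.0
```

```bash
python3 - <<'E'
from h import *;from workcell import arm
rep(arm.state())
c=arm.camera("scene"); u,v=proj(c,[.503,.319,.08])[0].astype(int)
cv2.imwrite("pics/final.png",cv2.resize(c["frame"][v-45:v+45,u-60:u+60,::-1],None,fx=6.5,fy=6.5,interpolation=2))
E
```

```text
nest mm [0.35 0.56] z 0.0976 F nest [-15.  -14.1] 10.9 T [-3.98  3.37  0.07] rpy [-3.1401e+00 -5.0000e-04 -2.9667e+00] t 14.6
```

View pics/final.png

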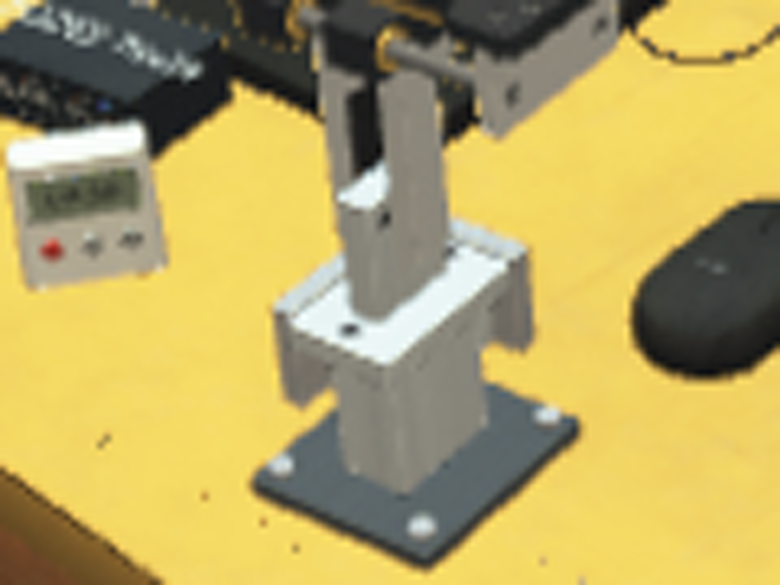

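The final picture shows the foot flat on the pedestal (about (395,320)), flush against both fences. The grip and push are steady, and the timer has not moved.

```bash
python3 -c "
from workcell import arm
print(arm.sign_off())"
```

```text
the job is handed in; nothing more can be done
None
```

I handed the job in at about 14.6 s: the web bracket sits flat on the pedestal, still gripped at 45 N and pressed into the corner with about 15 N on the back fence and 14 N on the side fence; no result came back.

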